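# Release the locked cash drawer with the release rod

### The job

The small cash drawer unit on the counter is locked shut. Pick up the release rod by its wooden grip, push its pin straight into the narrow slot in the front of the unit until the hidden latch tab gives way and the drawer springs open, then draw the rod out and lay it down flat on the counter, leaving the drawer open. Do not shift or knock over the jars and the cheeses standing near by.

Things in the scene. Friction and masses are not known exactly. Their poses are not given: they have to be found in the camera images.
- rod_handle (a point): centre, half-way up, of the release rod's wooden grip: a block 80 mm long, 24 mm wide, 34 mm tall, lying on the counter. A round steel pin, 10 mm in diameter, sticks 103 mm out of one end on the grip's centre line. Axes: x along the rod towards the pin's tip, z up. Weight about 0.09 kg
- rod_tip (a point): tip of the release rod's steel pin, on its centre line, 143 mm from the grip's centre along the rod; same axes as rod_handle
- slot (a point): centre of the narrow upright slot (18 mm wide, 28 mm tall, front plate 5 mm thick) on the outer face of the cash drawer unit's front, 48 mm above the counter. Axes: x level, straight into the slot, y to the left of someone facing the front, z up. A hidden dark tab, larger than the slot, hangs 28 mm behind the outer face
- till: the cash drawer unit, a grey metal case fixed to the counter, 120 mm deep, 174 mm wide, 125 mm tall; origin at the centre of its underside, 60 mm behind its front; x level from front to back, y to the left of someone facing it. The drawer front (108 mm wide, finger lip at the top) fills the right part of the front, the slot lies 57 mm left of the middle
- drawer (a joint): how far the drawer has come out of the unit towards its front, in m: 0 shut, 0.045 fully sprung out, where its spring holds it
- latch (a joint): angle of the hidden latch tab, rad: 0 at rest, 0.30 at its stop. It is hinged 36 mm above the slot's centre and sprung: 3.5 N at the slot starts it, 5.5 N frees, 7 N presses it fully. At about 0.2 (pin tip some 35 mm behind the outer face) it frees the drawer; the stop comes at about 39 mm. It springs back when let go
- honey_jar: honey jar with a grey lid, 71 mm across, 110 mm tall, origin at the centre of its underside; a bystander
- jam_jar: red jam jar with a pale lid, 75 mm across, 112 mm tall, origin at the centre of its underside; a bystander
- crottin: small drum-shaped cheese, 63 mm across, 72 mm tall, origin at the centre of its underside; a bystander
- ash_brick: grey cheese block with sloping sides, 57 x 63 mm, 54 mm tall, origin at the centre of its underside; a bystander

How it is judged:
By the outcome, as a careful person would: the job done as asked, in the order asked, and still so for the second after the job is handed in, with the robot touching nothing.
It also fails if it takes over 64 s, if anything falls off the work surface, if the arm or the gripper's body presses on something with over 40 N, if the wrist force passes 120 N, or if a joint passes its speed limit or range.

### The arm

A 6-joint arm with a two-finger parallel gripper is mounted at the origin on a cart in front of the work surface, level with it; the furniture and walls round the work are solid. World frame = base frame: x ahead of the robot, y to its left, z up, the work surface at z = 0. Lengths are in mm, angles in rad, forces in N, time in s.
With the tool pointing down it reaches from about 300 to 850 mm from the base axis. Payload 4.2 kg.
Tool frame: the origin (TCP) lies at the very end of the fingers, on their centre line; the grasp point (between the pads) lies 19 mm behind it; z points along the fingers, y is the line along which they close (so a half turn about z gives the same grasp; the last joint's range is limited). The gripper opens to 91 mm and grips with 3 to 60 N. Pads are 32 mm wide; open, the fingers measure 118 mm over their backs; the gripper's body (76 mm by 178 mm) begins 60 mm behind the grasp point.
Start: joints at [1.235, 0.32, 1.565, -0, 1.257, -0.02], TCP at [178.584, 546.581, 213.976] pointing down, gripper open.
Joint ranges: [-3.11, 3.11], [-0.84, 2.01], [0.21, 2.61], [-1.34, 4.49], [0.05, 2.63], [-2.56, 2.56]. Speed limits (rad/s): [2.57, 2.57, 3.14, 3.14, 3.14, 3.14].

### API

Orientations are given as a unit quaternion [w, x, y, z].
In Python, from bench import ctrl, grab_frame, camera_info gives the robot as it stands.
- The arm moves only by the tool apply_moves, never from a script. Its argument "rows" is a list of rows, each an object of numbers: "tx", "ty", "tz": the shift along the world's x, y, z in m; "spin": the turn about the world's z in rad. A call has 1 to 20 rows; each row is the pose to reach, as a shift and turn from the pose commanded when the call began; what a row does not reach only later rows make up. A row lasts 1/10 s, in which the tool goes at most 50 mm and 8.59 degrees, less where a joint would pass 70% of its speed; a pose out of reach is approached as far as the arm can. A call with a gripper value outside its range is refused whole. "hand" is the opening, from -1 (shut) to 1 (fully open), so that 0 is half open, set as the call begins (left out, the last holds). The fingers move at their own pace and stop on an object; "newtons" is the grip in N (left out, the last holds). Time passes only in rows, so rows that repeat a pose let the fingers close. It gives the time, the measured TCP pose, the force, the opening and the grip force at its end, in the units of the state.
- ctrl.read_state(): the state, without advancing time (a new reading comes with each control period).
- grab_frame(name): name is "scene" or "top" or "wrist"; returns (picture, depth): 384x512x3 uint8, red, green, blue; 384x512 float32, mm along the optical axis (not along the pixel's ray), 0 where there is no reading.
- camera_info(name): a dict with "fov_y" (degrees; the focal length in pixels is half the picture's height over the tangent of half this angle, whatever the lens; pixels are square), "cx", "cy" (the principal point, pixels), "R" (3x3) and "t" (3): a world point X has camera coordinates R X + t. Camera axes: x right, y down, z forward; pixel columns grow to the right and rows downward; lengths in mm; the calibration is good to about 2 mm. A picture is of the moment at which its call begins: read the wrist's pose just before it. camera_info takes no time and is no camera call; for the wrist camera it gives the pose at the moment of the call.
- ctrl.close_job(): hands the job in; it is judged then, once.
The state is a dict: "t": time; "q": joint angles; "qvel": joint speeds; "tau": joint torques, N m; "tcp_pos": TCP position; "tool_rot": TCP orientation; "contact_force": force on the tool from outside, world axes, zero at the start; "moment": the same for the moment, N m; "finger_gap": finger opening in mm; "grip_force": force on a finger pad.
Only numpy, scipy, OpenCV 4.12 (cv2) and the standard library are available. Lean on these libraries where they do the work, as an engineer would, in place of code of your own. Each camera call takes 0.05 s, during which the arm holds its last target. There are 200 camera calls.

## Working session

There is one attempt and no reset: what is moved stays moved. The work goes in short steps, Python scripts to look and compute and a tool call to move; the robot and the scene stay as the last step left them, time stands still between calls to the robot, and variables do not carry over. Pictures are saved under pics/ and viewed, at most 10 in all, crops included, and the job is handed in when it is done.

Besides the shell and the picture viewer there is one more tool, called by a JSON object that holds its "api" and its "payload", one argument or row to a line. apply_moves: Moves the arm, as the interface text tells. Its arguments: {"type":"object","properties":{"rows":{"type":"array","items":{"type":"object","properties":{"tx":{"type":"number"},"ty":{"type":"number"},"tz":{"type":"number"},"spin":{"type":"number"}}}},"hand":{"type":"number"},"newtons":{"type":"number"}},"required":["rows"]}

```bash
mkdir -p pics; cat > h.py <<'E'
import numpy as np, cv2
from bench import ctrl, grab_frame, camera_info
def cam(n):
    c=camera_info(n); c['f']=192/np.tan(np.radians(c['fov_y'])/2); c['R']=np.array(c['R']); c['t']=np.array(c['t']); return c
def plane(c,u,v,z):
    d=c['R'].T@np.array([(u-c['cx'])/c['f'],(v-c['cy'])/c['f'],1]); o=-c['R'].T@c['t']
    return o+d*(z-o[2])/d[2]
def cloud(c,D):
    v,u=np.mgrid[0:384,0:512]; P=np.stack([(u-c['cx'])/c['f']*D,(v-c['cy'])/c['f']*D,D],-1)
    P=(P-c['t'])@c['R']; P[D==0]=np.nan; return P
E
python3 - <<'E'
from h import *
for n in('scene','top'):
    I,D=grab_frame(n); c=cam(n); cv2.imwrite(f'pics/{n}.png',I[...,::-1]); np.savez(f'{n}.npz',I=I,D=D)
    print(n,c['f'],c['R'].round(3).tolist(),(-c['R'].T@c['t']).round())
print(ctrl.read_state())
E
```

```text
scene 419.55412801817874 [[0.606, -0.795, 0.006], [-0.397, -0.31, -0.864], [0.689, 0.521, -0.504]] [-361. -707.  799.]
top 379.55217169642816 [[0.023, -0.999, 0.024], [-0.994, -0.026, -0.106], [0.107, -0.021, -0.994]] [ 471.   22. 1418.]
{'t': 0.1, 'q': array([ 1.23499597e+00,  3.20210440e-01,  1.56551456e+00,  3.20720724e-06,
        1.25738296e+00, -1.99916116e-02]), 'qvel': array([ 0.00057764, -0.00148973, -0.00347722,  0.00095772,  0.00040658,
        0.00019426]), 'tau': array([ 2.03420495e-04, -4.13329983e+01, -2.32507843e+01,  7.28329760e-02,
        4.22331796e-02, -3.62315916e-05]), 'tcp_pos': array([178.4388184 , 546.16043556, 213.23090194]), 'tool_rot': array([-1.35575241e-04,  1.57249440e-01,  9.87558626e-01, -7.45429126e-04]), 'contact_force': array([-0.06389652, -0.42684858,  0.59119072]), 'moment': array([ 0.0053336 ,  0.01667068, -0.01126911]), 'grip_force': 0.0, 'finger_gap': 91.02277839807073}
```

View pics/scene.png

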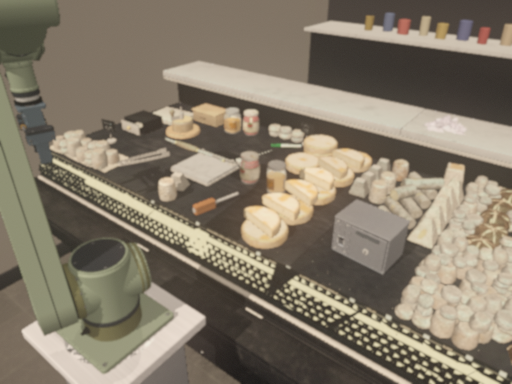

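View pics/top.png

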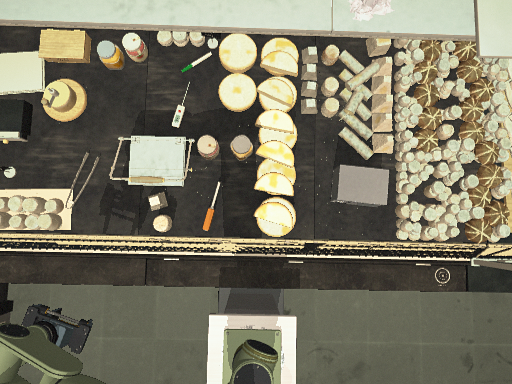

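The scene view shows the orange grip at about (205,205) and the till at (370,235) with its slot facing the robot. In the top view the grip is at (209,219), the pin points up to (218,184), the till's top is at (363,185), the jars are at (207,146) and (241,146), and the small cheeses are at (161,223) and (157,200).

```bash
python3 - <<'E'
from h import *
z=np.load('top.npz');I,D=z['I'],z['D'];c=cam('top');P=cloud(c,D)
h=cv2.cvtColor(I,cv2.COLOR_RGB2HSV)
m=np.zeros((384,512),bool);m[195:240,195:225]=1
m&=(h[...,1]>130)&(h[...,2]>100)
v,u=np.nonzero(m);print('grip px',len(u),np.nanmedian(P[m],0).round(1))
r=cv2.minAreaRect(np.stack([u,v],1).astype(np.float32));print(r,[plane(c,*p,34).round(1)[:2].tolist() for p in cv2.boxPoints(r)],plane(c,*r[0],34).round(1))
print('tip',plane(c,219,182,17).round(1))
t=(np.abs(P[...,2]-125)<8)&(np.abs(np.mgrid[0:384,0:512][1]-363)<40)&(np.abs(np.mgrid[0:384,0:512][0]-185)<35)
v,u=np.nonzero(t);q=np.stack([u,v],1).astype(np.float32);r=cv2.minAreaRect(q);print('till',r,np.nanmedian(P[t],0).round(1));print([plane(c,*p,125).round(1)[:2].tolist() for p in cv2.boxPoints(r)])
for n,(a,b) in dict(jam=(207,146),honey=(241,146),crot=(161,223),ash=(157,200)).items(): print(n,P[b,a].round(0))
# scene crops
z=np.load('scene.npz');I=z['I'];
A=cv2.resize(I[190:280,320:420],None,fx=5,fy=5,interpolation=2);B=cv2.resize(I[130:220,140:200+50],None,fx=3,fy=3)
cv2.imwrite('pics/crop1.png',A[...,::-1])
P=cloud(cam('scene'),z['D'])
print('slot px',P[240,340].round(1))
# front face points of till
s=P[200:275,325:412].reshape(-1,3); s=s[(s[:,2]>20)&(s[:,2]<115)&(s[:,1]<-100)]
print(len(s),np.percentile(s,[2,25,50,75,98],axis=0).round())
E
```

```text
grip px 145 [492.5 170.1  33.6]
((207.8018798828125, 218.9434051513672), (6.4559454917907715, 21.977689743041992), 15.945395469665527) [[457.2, 191.0], [534.0, 172.1], [528.1, 149.4], [451.4, 168.5]] [492.5 170.3  34. ]
tip [630.2 135.8  17. ]
till ((362.8876647949219, 184.56712341308594), (50.98149108886719, 35.90687942504883), 6.009006023406982) [ 622.2 -368.7  125.3]
[[567.0, -274.1], [691.3, -287.1], [677.4, -463.9], [553.0, -449.2]]
jam [nan nan nan]
honey [749.  56. 107.]
crot [474. 330.  70.]
ash [555. 352.  54.]
slot px [ 613.1 -287.6   14.6]
2350 [[ 552. -458.   22.]
 [ 558. -432.   37.]
 [ 566. -387.   59.]
 [ 625. -344.   88.]
 [ 913. -286.  114.]]
```

View pics/crop1.png

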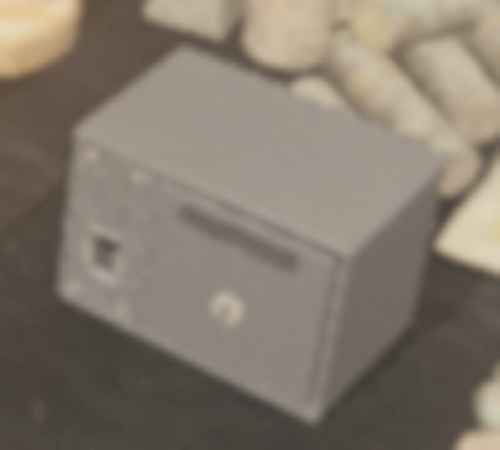

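The crop shows the slot at scene pixel (341,241), on the left of the front. Next I'll refine it by casting a ray onto the face, then check the obstacle heights.

```bash
python3 - <<'E'
from h import *
c=cam('scene');print('slot at z48',plane(c,340.8,241,48).round(1))
z=np.load('top.npz');P=cloud(cam('top'),z['D']).reshape(-1,3)
P=P[~np.isnan(P[:,0])]
for y0,y1 in((-360,-280),(-280,-150),(-150,0),(0,120),(120,220)):
    print(y0,[(x,int(P[k][:,2].max())) for x in range(280,680,20) if (k:=(P[:,1]>y0)&(P[:,1]<y1)&(P[:,0]>x)&(P[:,0]<x+20)).any()])
c=cam('wrist');print(ctrl.read_state()['tcp_pos'],-c['R'].T@c['t'],c['R'].round(2).tolist())
E
```

```text
slot at z48 [ 568.8 -309.6   48. ]
-360 [(280, -131), (300, -131), (320, -102), (340, -101), (360, -39), (380, -19), (400, 6), (420, 9), (440, 7), (460, 8), (480, 6), (500, 5), (520, 8), (540, 113), (560, 133), (580, 131), (600, 133), (620, 130), (640, 131), (660, 131)]
-280 [(280, -132), (300, -131), (320, -99), (340, -98), (360, -43), (380, -15), (400, 15), (420, 8), (440, 7), (460, 8), (480, 10), (500, 8), (520, 9), (540, 9), (560, 126), (580, 124), (600, 12), (620, 8), (640, 7), (660, 6)]
-150 [(280, -131), (300, -130), (320, -99), (340, -98), (360, -41), (380, -17), (400, 14), (420, 33), (440, 40), (460, 74), (480, 76), (500, 79), (520, 76), (540, 77), (560, 39), (580, 76), (600, 77), (620, 77), (640, 77), (660, 74)]
0 [(280, -131), (300, -129), (320, -101), (340, -97), (360, -52), (380, -19), (400, 7), (420, 11), (440, 6), (460, 11), (480, 8), (500, 72), (520, 66), (540, 7), (560, 6), (580, 8), (600, 69), (620, 63), (640, 8), (660, 7)]
120 [(280, -133), (300, -132), (320, -102), (340, -98), (360, -53), (380, -18), (400, 10), (420, 7), (440, 39), (460, 39), (480, 41), (500, 39), (520, 37), (540, 27), (560, 24), (580, 25), (600, 25), (620, 27), (640, 6), (660, 8)]
[178.4388184  546.16043556 213.23090194] [107.03783679 568.69969001 384.56596224] [[0.31, 0.95, -0.0], [0.92, -0.3, 0.27], [0.25, -0.08, -0.96]]
```

{"api": "apply_moves", "payload": {
  "rows": [
    {"tx": 0.045, "ty": -0.02},
    {"tx": 0.09, "ty": -0.05, "spin": 0.03},
    {"tx": 0.13, "ty": -0.09, "spin": 0.05},
    {"tx": 0.17, "ty": -0.12, "spin": 0.07},
    {"tx": 0.2, "ty": -0.16, "spin": 0.07},
    {"tx": 0.23, "ty": -0.2, "spin": 0.07},
    {"tx": 0.26, "ty": -0.24, "spin": 0.07},
    {"tx": 0.29, "ty": -0.28, "spin": 0.07},
    {"tx": 0.305, "ty": -0.32, "spin": 0.07},
    {"tx": 0.314, "ty": -0.35, "spin": 0.07},
    {"tx": 0.314, "ty": -0.376, "spin": 0.07},
    {"tx": 0.314, "ty": -0.376, "spin": 0.07},
    {"tx": 0.314, "ty": -0.376, "spin": 0.07},
    {"tx": 0.314, "ty": -0.376, "spin": 0.07}
  ],
  "hand": 1
}}

```text
schema error: expected keys tx, ty, tz, spin
```

```bash
python3 - <<'E'
from h import *
print(ctrl.read_state()['tcp_pos'],ctrl.read_state()['q']);c=cam('wrist')
I,D=grab_frame('wrist');cv2.imwrite('pics/w1.png',I[...,::-1])
h=cv2.cvtColor(I,cv2.COLOR_RGB2HSV);m=((h[...,1]>130)&(h[...,2]>100)&(h[...,0]<20)).astype(np.uint8)
k,_=cv2.findContours(m,0,2);k=max(k,key=cv2.contourArea);r=cv2.minAreaRect(k);print(r)
print([plane(c,*p,34).round(1)[:2].tolist() for p in cv2.boxPoints(r)],plane(c,*r[0],34))
P=cloud(c,D);print(np.nanmedian(P[m>0],0))
E
```

```text
[178.4388184  546.16043556 213.23090194] [ 1.23499597e+00  3.20210440e-01  1.56551456e+00  3.20720724e-06
  1.25738296e+00 -1.99916116e-02]
((69.243896484375, 295.19512939453125), (24.05076026916504, 14.992681503295898), 38.65980911254883)
[[247.4, 265.1], [236.2, 283.8], [262.6, 296.4], [274.2, 277.6]] [254.97452971 280.73458458  34.        ]
[159.57492737 518.82412942 308.67619035]
```

View pics/w1.png

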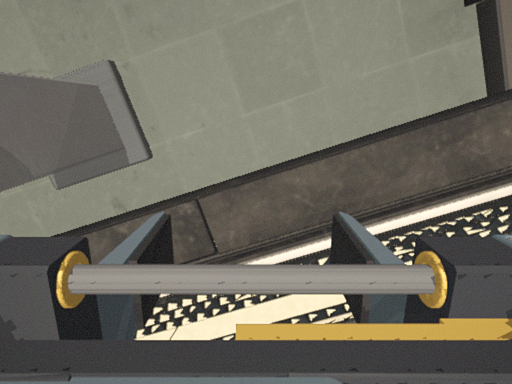

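The move was refused because every key is needed in each row, so nothing moved. The wrist picture shows only the area behind the fingers, with the fingers at about (150,260) and (350,260).

{"api": "apply_moves", "payload": {
  "rows": [
    {"tx": 0.04, "ty": -0.02, "tz": 0, "spin": 0.02},
    {"tx": 0.08, "ty": -0.05, "tz": 0, "spin": 0.04},
    {"tx": 0.12, "ty": -0.08, "tz": 0, "spin": 0.07},
    {"tx": 0.155, "ty": -0.115, "tz": 0, "spin": 0.07},
    {"tx": 0.19, "ty": -0.15, "tz": 0, "spin": 0.07},
    {"tx": 0.22, "ty": -0.19, "tz": 0, "spin": 0.07},
    {"tx": 0.25, "ty": -0.23, "tz": 0, "spin": 0.07},
    {"tx": 0.275, "ty": -0.27, "tz": 0, "spin": 0.07},
    {"tx": 0.295, "ty": -0.31, "tz": 0, "spin": 0.07},
    {"tx": 0.31, "ty": -0.35, "tz": 0, "spin": 0.07},
    {"tx": 0.314, "ty": -0.376, "tz": 0, "spin": 0.07},
    {"tx": 0.314, "ty": -0.376, "tz": 0, "spin": 0.07},
    {"tx": 0.314, "ty": -0.376, "tz": 0, "spin": 0.07},
    {"tx": 0.314, "ty": -0.376, "tz": 0, "spin": 0.07}
  ],
  "hand": 1
}}

```text
t: 1.55
tcp_pos: [492.3, 171.5, 213.9]
tool_rot: [-0.0, 0.122, 0.993, 0.0]
contact_force: [0.6, -0.7, 0.6]
finger_gap: 91.2
grip_force: 0.0
```

```bash
cat > grip.py <<'E'
from h import *
s=ctrl.read_state();print(s['t'],s['tcp_pos'],s['tool_rot'],s['q']);c=cam('wrist')
I,D=grab_frame('wrist');cv2.imwrite('pics/w2.png',I[...,::-1])
h=cv2.cvtColor(I,cv2.COLOR_RGB2HSV);m=((h[...,1]>130)&(h[...,2]>100)&(h[...,0]<17)).astype(np.uint8)
k,_=cv2.findContours(m,0,2);k=max(k,key=cv2.contourArea);r=cv2.minAreaRect(k);print(r)
print([plane(c,*p,34).round(1)[:2].tolist() for p in cv2.boxPoints(r)],plane(c,*r[0],34))
E
python3 grip.py
```

```text
1.55 [492.34340658 171.48244347 213.89825859] [-1.15750263e-04  1.22171917e-01  9.92508908e-01  2.77456006e-04] [ 3.12711447e-01  2.35269182e-01  1.68442084e+00  6.39307869e-04
  1.22187868e+00 -1.01334763e+00]
((250.5, 173.0), (70.0, 21.0), 90.0)
[[450.8, 168.2], [456.3, 190.3], [534.1, 171.6], [528.2, 148.1]] [491.20613761 169.8298532   34.        ]
```

View pics/w2.png

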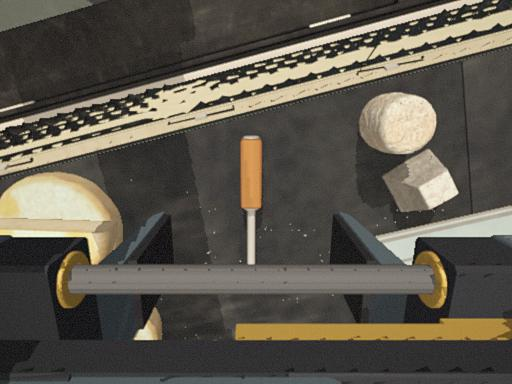

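The grip is centred at (250,173) and aligned with the image vertical, so the tool's yaw is right. The bystanders are clear of the descent.

{"api": "apply_moves", "payload": {
  "rows": [
    {"tx": 0, "ty": -0.0015, "tz": -0.045, "spin": 0},
    {"tx": 0, "ty": -0.0015, "tz": -0.09, "spin": 0},
    {"tx": 0, "ty": -0.0015, "tz": -0.13, "spin": 0},
    {"tx": 0, "ty": -0.0015, "tz": -0.165, "spin": 0},
    {"tx": 0, "ty": -0.0015, "tz": -0.19, "spin": 0},
    {"tx": 0, "ty": -0.0015, "tz": -0.203, "spin": 0},
    {"tx": 0, "ty": -0.0015, "tz": -0.209, "spin": 0},
    {"tx": 0, "ty": -0.0015, "tz": -0.209, "spin": 0},
    {"tx": 0, "ty": -0.0015, "tz": -0.209, "spin": 0}
  ]
}}

```text
t: 2.5
tcp_pos: [493.1, 169.8, 5.7]
tool_rot: [0.001, 0.122, 0.993, 0.0]
contact_force: [-0.2, -0.1, 1.0]
finger_gap: 90.9
grip_force: 0.0
```

{"api": "apply_moves", "payload": {
  "rows": [
    {"tx": 0, "ty": 0, "tz": 0, "spin": 0},
    {"tx": 0, "ty": 0, "tz": 0, "spin": 0},
    {"tx": 0, "ty": 0, "tz": 0, "spin": 0},
    {"tx": 0, "ty": 0, "tz": 0, "spin": 0},
    {"tx": 0, "ty": 0, "tz": 0, "spin": 0},
    {"tx": 0, "ty": 0, "tz": 0, "spin": 0},
    {"tx": 0, "ty": 0, "tz": 0, "spin": 0},
    {"tx": 0, "ty": 0, "tz": 0, "spin": 0},
    {"tx": 0, "ty": 0, "tz": 0, "spin": 0},
    {"tx": 0, "ty": 0, "tz": 0, "spin": 0}
  ],
  "hand": -1,
  "newtons": 40
}}

```text
t: 3.5
tcp_pos: [492.6, 169.1, 4.9]
tool_rot: [0.0, 0.123, 0.992, 0.0]
contact_force: [-0.5, -0.1, -0.2]
finger_gap: 23.6
grip_force: 40.0
```

{"api": "apply_moves", "payload": {
  "rows": [
    {"tx": 0, "ty": 0, "tz": 0.02, "spin": 0},
    {"tx": 0, "ty": 0, "tz": 0.055, "spin": 0},
    {"tx": -0.01, "ty": 0, "tz": 0.095, "spin": 0.02},
    {"tx": -0.02, "ty": -0.02, "tz": 0.125, "spin": 0.04},
    {"tx": -0.035, "ty": -0.055, "tz": 0.14, "spin": 0.06},
    {"tx": -0.05, "ty": -0.095, "tz": 0.145, "spin": 0.08},
    {"tx": -0.065, "ty": -0.14, "tz": 0.145, "spin": 0.1},
    {"tx": -0.08, "ty": -0.185, "tz": 0.145, "spin": 0.12},
    {"tx": -0.09, "ty": -0.23, "tz": 0.145, "spin": 0.14},
    {"tx": -0.1, "ty": -0.275, "tz": 0.145, "spin": 0.155},
    {"tx": -0.11, "ty": -0.32, "tz": 0.145, "spin": 0.155},
    {"tx": -0.12, "ty": -0.365, "tz": 0.145, "spin": 0.155},
    {"tx": -0.125, "ty": -0.405, "tz": 0.145, "spin": 0.155},
    {"tx": -0.128, "ty": -0.435, "tz": 0.145, "spin": 0.155},
    {"tx": -0.128, "ty": -0.452, "tz": 0.145, "spin": 0.155},
    {"tx": -0.128, "ty": -0.457, "tz": 0.145, "spin": 0.155},
    {"tx": -0.128, "ty": -0.457, "tz": 0.145, "spin": 0.155},
    {"tx": -0.128, "ty": -0.457, "tz": 0.145, "spin": 0.155},
    {"tx": -0.128, "ty": -0.457, "tz": 0.145, "spin": 0.155},
    {"tx": -0.128, "ty": -0.457, "tz": 0.145, "spin": 0.155}
  ]
}}

```text
t: 5.5
tcp_pos: [364.7, -286.9, 150.0]
tool_rot: [-0.0, 0.045, 0.999, 0.0]
contact_force: [-1.1, -0.5, -1.8]
finger_gap: 23.4
grip_force: 40.0
```

{"api": "apply_moves", "payload": {
  "rows": [
    {"tx": 0, "ty": 0, "tz": -0.04, "spin": 0},
    {"tx": 0, "ty": 0, "tz": -0.08, "spin": 0},
    {"tx": 0, "ty": 0, "tz": -0.105, "spin": 0},
    {"tx": 0, "ty": 0, "tz": -0.114, "spin": 0},
    {"tx": 0, "ty": 0, "tz": -0.114, "spin": 0},
    {"tx": 0, "ty": 0, "tz": -0.114, "spin": 0},
    {"tx": 0, "ty": 0, "tz": -0.114, "spin": 0}
  ]
}}

```text
t: 6.2
tcp_pos: [365.6, -288.7, 37.4]
tool_rot: [0.001, 0.045, 0.999, -0.001]
contact_force: [-0.5, -0.2, -1.6]
finger_gap: 23.7
grip_force: 40.0
```

```bash
python3 - <<'E'
from h import *
s=ctrl.read_state();print(s['t'],s['tcp_pos'],s['tool_rot'],s['q'].round(2),s['contact_force'])
o=[]
for n,(r0,r1,c0,c1) in dict(scene=(190,290,270,410),top=(150,260,300,400),wrist=(0,384,0,512)).items():
    I,D=grab_frame(n);np.savez(n+'2.npz',I=I,D=D);o.append(cv2.resize(I[r0:r1,c0:c1],(400,300),interpolation=2))
cv2.imwrite('pics/c2.png',np.vstack([np.hstack(o[:2]),np.hstack([o[2],o[2]*0])])[...,::-1])
E
```

```text
6.2 [ 365.6309945  -288.68236888   37.39763419] [ 1.29676119e-03  4.52790907e-02  9.98973092e-01 -9.39954184e-04] [-0.69  0.35  2.05  0.    0.74 -2.17] [-0.48780315 -0.20566015 -1.5884188 ]
```

View pics/c2.png

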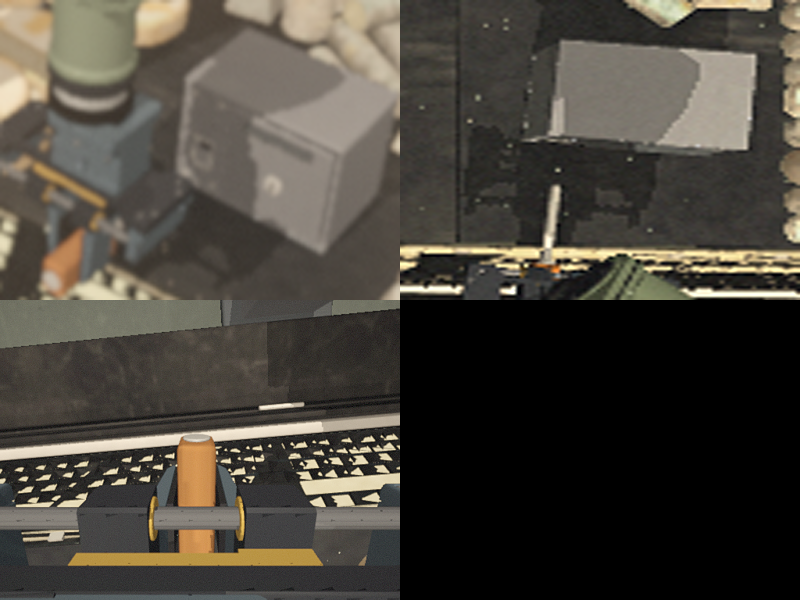

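Top-left (scene): the slot shows at crop (202,150), and the gripper hides the pin tip. Top-right (top view): the tip is at crop (157,186), about 60 mm in front of the face. Now I'll measure both more finely.

```bash
python3 - <<'E'
from h import *
c=cam('top');s=np.load('top.npz');P=cloud(c,s['D'])
# till yaw + edges using colour gradient of initial gray image
t=((P[...,2]>112)&(P[...,2]<140)).astype(np.uint8);t[:150]=0;t[215:]=0;t[:,:325]=0;t[:,392:]=0
k,_=cv2.findContours(t,0,1);k=max(k,key=cv2.contourArea)
X=np.array([plane(c,*p[0],125)[:2] for p in k]);r=cv2.minAreaRect(X.astype(np.float32));print('top rect',r)
# centroid by moments
v,u=np.nonzero(t);Q=np.array([plane(c,a,b,125)[:2] for a,b in zip(u,v)]);ce=Q.mean(0);w,V=np.linalg.eigh(np.cov((Q-ce).T));d=V[:,0]*np.sign(V[0,0]);yaw=np.arctan2(d[1],d[0])
print('centre',ce,'yaw',yaw,'size',np.sqrt(12*w))
for y in(yaw,-.09,-.105):
    x=np.array([np.cos(y),np.sin(y)]);l=np.array([-x[1],x[0]]);print('slot(top)',ce-60*x+57*l)
# tip & pin in top
I=np.load('top2.npz')['I'].astype(int);g=I.sum(2)
for rr in range(214,246,3): 
    row=g[rr,328:350];print(rr,row.tolist())
# scene slot
c=cam('scene');g=np.load('scene.npz')['I'].astype(int).sum(2);print(g[230:252,332:350])
x=np.array([np.cos(-.09),np.sin(-.09)]);tip=np.array([365.6+143*x[0],-288.7+143*x[1],48])
p=c['R']@tip+c['t'];print('tip proj scene',p[:2]/p[2]*c['f']+[c['cx'],c['cy']])
c=cam('top');p=c['R']@tip+c['t'];print('tip',tip,'proj top',p[:2]/p[2]*c['f']+[c['cx'],c['cy']])
E
```

```text
top rect ((621.13427734375, -367.7628173828125), (174.47589111328125, 127.42581176757812), 85.6588363647461)
centre [ 621.91472907 -368.35720304] yaw -0.0934013956887143 size [125.10682994 173.55152174]
slot(top) [ 567.49239565 -306.0097121 ]
slot(top) [ 567.28064239 -306.1951843 ]
slot(top) [ 568.21918393 -305.38269683]
214 [125, 116, 117, 122, 112, 129, 123, 126, 142, 108, 125, 121, 128, 110, 124, 119, 109, 103, 108, 109, 118, 124]
217 [181, 119, 126, 140, 105, 106, 110, 105, 105, 119, 169, 207, 109, 128, 130, 118, 115, 120, 120, 126, 119, 137]
220 [183, 123, 116, 122, 128, 108, 113, 130, 99, 216, 509, 588, 173, 115, 124, 120, 115, 124, 120, 121, 126, 185]
223 [109, 123, 115, 112, 115, 111, 110, 104, 98, 326, 579, 524, 117, 136, 115, 113, 104, 105, 102, 105, 108, 178]
226 [115, 112, 126, 116, 107, 112, 122, 103, 133, 451, 585, 365, 75, 123, 118, 117, 114, 99, 112, 113, 109, 116]
229 [179, 128, 129, 132, 129, 123, 119, 107, 153, 496, 565, 193, 95, 106, 118, 119, 103, 110, 133, 141, 194, 183]
232 [176, 179, 116, 121, 112, 139, 116, 117, 282, 533, 545, 48, 100, 124, 125, 128, 193, 197
[... 1557 characters left out ...]
6 477 476 450 435 445 437 417 408 402 408 408]
 [363 404 419 421 415 419 444 468 495 491 477 452 428 414 412 407 398 401]
 [374 420 441 445 427 414 414 431 452 471 474 453 426 415 417 418 402 397]
 [386 440 462 457 434 420 419 418 418 426 434 425 417 412 414 410 397 394]
 [366 427 447 443 428 424 422 417 415 411 405 407 408 408 400 398 395 394]
 [312 378 407 418 415 419 423 420 418 408 403 408 416 408 397 396 396 393]
 [241 289 333 373 396 416 423 423 424 414 410 427 433 418 400 399 406 401]
 [202 216 241 287 333 379 401 417 421 422 426 449 456 434 409 401 405 403]]
tip proj scene [328.18438068 250.35605698]
tip [ 508.02124082 -301.55263254   48.        ] proj top [338.31733786 217.68865803]
```

The predicted heading takes the tip to y≈-307.5, between the two slot estimates of -306 and -309. I'll approach straight on and probe gently by force.

{"api": "apply_moves", "payload": {
  "rows": [
    {"tx": 0.015, "ty": -0.0013, "tz": -0.0015, "spin": 0},
    {"tx": 0.03, "ty": -0.0027, "tz": -0.0015, "spin": 0},
    {"tx": 0.045, "ty": -0.004, "tz": -0.0015, "spin": 0},
    {"tx": 0.05, "ty": -0.0045, "tz": -0.0015, "spin": 0},
    {"tx": 0.05, "ty": -0.0045, "tz": -0.0015, "spin": 0},
    {"tx": 0.05, "ty": -0.0045, "tz": -0.0015, "spin": 0}
  ]
}}

```text
t: 6.95
tcp_pos: [414.3, -292.0, 34.2]
tool_rot: [-0.001, 0.045, 0.999, 0.0]
contact_force: [-0.2, -0.6, -1.5]
finger_gap: 23.8
grip_force: 40.0
```

```bash
python3 - <<'E'
from h import *
s=ctrl.read_state();print(s['t'],s['tcp_pos'],s['contact_force'])
o=[]
for n,(r0,r1,c0,c1) in dict(scene=(215,265,305,365),top=(185,245,310,370)).items():
    I,D=grab_frame(n);o.append(cv2.resize(I[r0:r1,c0:c1],(400,400*(r1-r0)//60),interpolation=2)[:333])
cv2.imwrite('pics/c3.png',np.hstack(o)[...,::-1])
E
```

```text
6.95 [ 414.26116304 -292.04159225   34.1561687 ] [-0.24211559 -0.57245907 -1.53680394]
```

View pics/c3.png

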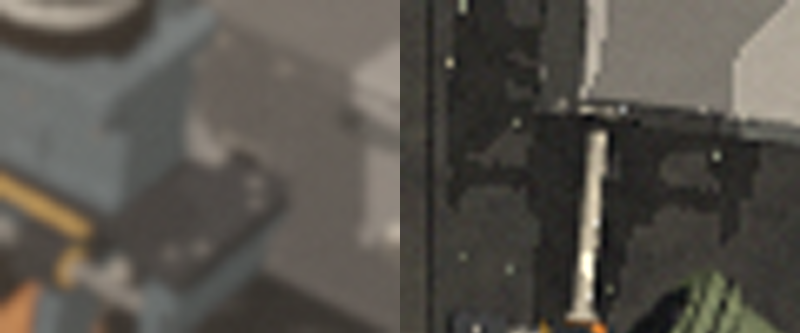

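Left (scene): the gripper hides the pin and slot. Right (top): the tip at crop (598,130) is just short of the face and in line with the rod. I'll probe forward.

{"api": "apply_moves", "payload": {
  "rows": [
    {"tx": 0.005, "ty": -0.0005, "tz": 0, "spin": 0},
    {"tx": 0.01, "ty": -0.0009, "tz": 0, "spin": 0},
    {"tx": 0.014, "ty": -0.0013, "tz": 0, "spin": 0},
    {"tx": 0.014, "ty": -0.0013, "tz": 0, "spin": 0},
    {"tx": 0.014, "ty": -0.0013, "tz": 0, "spin": 0}
  ]
}}

```text
t: 7.55
tcp_pos: [428.6, -293.7, 34.4]
tool_rot: [-0.0, 0.045, 0.999, 0.0]
contact_force: [0.7, 0.3, -1.2]
finger_gap: 23.6
grip_force: 40.0
```

{"api": "apply_moves", "payload": {
  "rows": [
    {"tx": 0.004, "ty": -0.0004, "tz": 0, "spin": 0},
    {"tx": 0.008, "ty": -0.0007, "tz": 0, "spin": 0},
    {"tx": 0.01, "ty": -0.0009, "tz": 0, "spin": 0},
    {"tx": 0.01, "ty": -0.0009, "tz": 0, "spin": 0},
    {"tx": 0.01, "ty": -0.0009, "tz": 0, "spin": 0}
  ]
}}

```text
t: 8.05
tcp_pos: [438.5, -294.5, 34.4]
tool_rot: [-0.0, 0.045, 0.999, 0.0]
contact_force: [-0.2, 0.7, -1.2]
finger_gap: 23.7
grip_force: 40.0
```

The tip is inside the slot and moving freely. I'll push on to the tab.

{"api": "apply_moves", "payload": {
  "rows": [
    {"tx": 0.005, "ty": -0.0005, "tz": 0, "spin": 0},
    {"tx": 0.01, "ty": -0.0009, "tz": 0, "spin": 0},
    {"tx": 0.014, "ty": -0.0013, "tz": 0, "spin": 0},
    {"tx": 0.017, "ty": -0.0015, "tz": 0, "spin": 0},
    {"tx": 0.017, "ty": -0.0015, "tz": 0, "spin": 0},
    {"tx": 0.017, "ty": -0.0015, "tz": 0, "spin": 0}
  ]
}}

```text
t: 8.65
tcp_pos: [455.0, -295.9, 34.3]
tool_rot: [-0.001, 0.045, 0.999, 0.0]
contact_force: [-3.3, 0.4, -1.4]
finger_gap: 23.6
grip_force: 40.0
```

Contact with the tab at about 3.3 N. I'll press on in small steps.

{"api": "apply_moves", "payload": {
  "rows": [
    {"tx": 0.002, "ty": -0.0002, "tz": 0, "spin": 0},
    {"tx": 0.004, "ty": -0.0004, "tz": 0, "spin": 0},
    {"tx": 0.006, "ty": -0.0005, "tz": 0, "spin": 0},
    {"tx": 0.006, "ty": -0.0005, "tz": 0, "spin": 0},
    {"tx": 0.006, "ty": -0.0005, "tz": 0, "spin": 0}
  ]
}}

```text
t: 9.15
tcp_pos: [460.4, -296.1, 33.9]
tool_rot: [-0.001, 0.045, 0.999, 0.001]
contact_force: [-5.8, -0.6, -0.0]
finger_gap: 23.7
grip_force: 40.0
```

```bash
cat > look.py <<'E'
from h import *
I,D=grab_frame('top');P=cloud(cam('top'),D)
# drawer: points in front of the face, right part, above counter
L=((P[...,0]>490)&(P[...,0]<562)&(P[...,1]<-340)&(P[...,1]>-445)&(P[...,2]>60)&(P[...,2]<140))
print('drawer pts',L.sum(),np.nanpercentile(P[L],[5,50],axis=0).round() if L.any() else '')
E
python3 look.py
```

```text
drawer pts 148 [[ 525. -437.   68.]
 [ 536. -398.  113.]]
```

```bash
cat >> look.py <<'E'
P0=cloud(cam('top'),np.load('top.npz')['D'])
for Q in(P0,P): 
    k=(Q[...,0]>480)&(Q[...,0]<562)&(Q[...,1]<-340)&(Q[...,1]>-445)&(Q[...,2]>90)&(Q[...,2]<140);print(k.sum(),Q[k][:,0].min().round() if k.any() else '')
S,_=grab_frame('scene')
o=[cv2.resize(I[150:240,310:410],(400,360),interpolation=2),cv2.resize(S[190:280,310:410],(400,360),interpolation=2)]
import sys;cv2.imwrite(f'pics/{sys.argv[1]}.png',np.hstack(o)[...,::-1])
E
python3 look.py d1
```

```text
drawer pts 133 [[ 515. -437.   64.]
 [ 525. -408.  113.]]
95 549.0
108 512.0
```

View pics/d1.png

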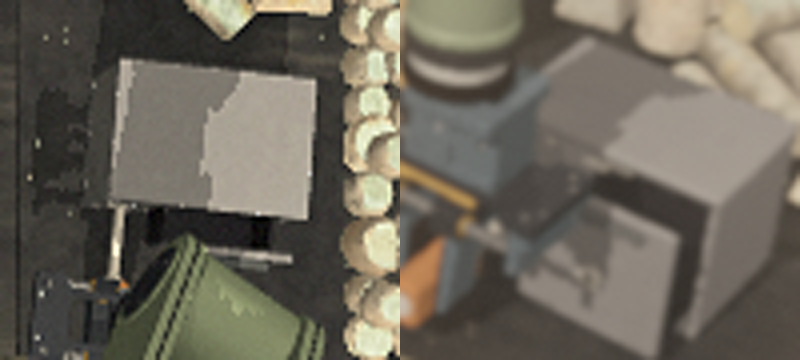

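The drawer has sprung open: its front moved from x≈549 to 512 in the top view. I'll draw the rod straight out and take it back to its clear original spot.

{"api": "apply_moves", "payload": {
  "rows": [
    {"tx": -0.008, "ty": 0.0007, "tz": 0, "spin": 0},
    {"tx": -0.02, "ty": 0.0018, "tz": 0, "spin": 0},
    {"tx": -0.035, "ty": 0.0032, "tz": 0, "spin": 0},
    {"tx": -0.05, "ty": 0.0045, "tz": 0, "spin": 0},
    {"tx": -0.065, "ty": 0.0058, "tz": 0, "spin": 0},
    {"tx": -0.08, "ty": 0.0072, "tz": 0, "spin": 0},
    {"tx": -0.09, "ty": 0.008, "tz": 0, "spin": 0},
    {"tx": -0.095, "ty": 0.0085, "tz": 0, "spin": 0},
    {"tx": -0.095, "ty": 0.0085, "tz": 0.02, "spin": 0},
    {"tx": -0.095, "ty": 0.0085, "tz": 0.06, "spin": 0},
    {"tx": -0.095, "ty": 0.0085, "tz": 0.095, "spin": 0},
    {"tx": -0.095, "ty": 0.0085, "tz": 0.115, "spin": 0},
    {"tx": -0.095, "ty": 0.0085, "tz": 0.115, "spin": 0},
    {"tx": -0.095, "ty": 0.0085, "tz": 0.115, "spin": 0}
  ]
}}

```text
t: 10.7
tcp_pos: [366.4, -287.9, 149.0]
tool_rot: [0.0, 0.045, 0.999, 0.0]
contact_force: [-0.1, 0.6, -0.1]
finger_gap: 23.9
grip_force: 40.0
```

{"api": "apply_moves", "payload": {
  "rows": [
    {"tx": 0, "ty": 0.02, "tz": 0, "spin": 0},
    {"tx": 0.005, "ty": 0.055, "tz": 0, "spin": 0},
    {"tx": 0.01, "ty": 0.095, "tz": 0, "spin": 0},
    {"tx": 0.02, "ty": 0.14, "tz": 0, "spin": -0.02},
    {"tx": 0.03, "ty": 0.185, "tz": 0, "spin": -0.04},
    {"tx": 0.045, "ty": 0.23, "tz": 0, "spin": -0.06},
    {"tx": 0.06, "ty": 0.275, "tz": 0, "spin": -0.08},
    {"tx": 0.075, "ty": 0.32, "tz": 0, "spin": -0.1},
    {"tx": 0.09, "ty": 0.36, "tz": 0, "spin": -0.12},
    {"tx": 0.105, "ty": 0.4, "tz": 0, "spin": -0.14},
    {"tx": 0.118, "ty": 0.435, "tz": 0, "spin": -0.155},
    {"tx": 0.125, "ty": 0.452, "tz": 0, "spin": -0.155},
    {"tx": 0.128, "ty": 0.457, "tz": 0, "spin": -0.155},
    {"tx": 0.128, "ty": 0.457, "tz": 0, "spin": -0.155},
    {"tx": 0.128, "ty": 0.457, "tz": 0, "spin": -0.155},
    {"tx": 0.128, "ty": 0.457, "tz": 0, "spin": -0.155}
  ]
}}

```text
t: 12.3
tcp_pos: [494.0, 167.4, 149.4]
tool_rot: [-0.0, 0.123, 0.992, -0.0]
contact_force: [0.4, -0.4, -1.1]
finger_gap: 23.9
grip_force: 40.0
```

{"api": "apply_moves", "payload": {
  "rows": [
    {"tx": 0, "ty": 0, "tz": -0.03, "spin": 0},
    {"tx": 0, "ty": 0, "tz": -0.065, "spin": 0},
    {"tx": 0, "ty": 0, "tz": -0.1, "spin": 0},
    {"tx": 0, "ty": 0, "tz": -0.12, "spin": 0},
    {"tx": 0, "ty": 0, "tz": -0.132, "spin": 0},
    {"tx": 0, "ty": 0, "tz": -0.138, "spin": 0},
    {"tx": 0, "ty": 0, "tz": -0.142, "spin": 0},
    {"tx": 0, "ty": 0, "tz": -0.144, "spin": 0},
    {"tx": 0, "ty": 0, "tz": -0.144, "spin": 0},
    {"tx": 0, "ty": 0, "tz": -0.144, "spin": 0}
  ]
}}

```text
t: 13.3
tcp_pos: [495.1, 169.1, 6.2]
tool_rot: [0.001, 0.123, 0.992, 0.0]
contact_force: [0.1, -0.5, -1.4]
finger_gap: 24.1
grip_force: 40.0
```

{"api": "apply_moves", "payload": {
  "rows": [
    {"tx": 0, "ty": 0, "tz": -0.001, "spin": 0},
    {"tx": 0, "ty": 0, "tz": -0.0015, "spin": 0},
    {"tx": 0, "ty": 0, "tz": -0.0015, "spin": 0},
    {"tx": 0, "ty": 0, "tz": -0.0015, "spin": 0}
  ]
}}

```text
t: 13.7
tcp_pos: [495.1, 169.0, 4.9]
tool_rot: [0.001, 0.123, 0.992, 0.0]
contact_force: [-1.5, -0.1, 5.2]
finger_gap: 23.7
grip_force: 40.0
```

{"api": "apply_moves", "payload": {
  "rows": [
    {"tx": 0, "ty": 0, "tz": 0, "spin": 0},
    {"tx": 0, "ty": 0, "tz": 0, "spin": 0},
    {"tx": 0, "ty": 0, "tz": 0, "spin": 0},
    {"tx": 0, "ty": 0, "tz": 0, "spin": 0},
    {"tx": 0, "ty": 0, "tz": 0, "spin": 0},
    {"tx": 0, "ty": 0, "tz": 0, "spin": 0},
    {"tx": 0, "ty": 0, "tz": 0, "spin": 0},
    {"tx": 0, "ty": 0, "tz": 0.02, "spin": 0},
    {"tx": 0, "ty": 0, "tz": 0.06, "spin": 0},
    {"tx": 0, "ty": 0, "tz": 0.1, "spin": 0},
    {"tx": 0, "ty": 0, "tz": 0.15, "spin": 0},
    {"tx": 0, "ty": 0, "tz": 0.2, "spin": 0},
    {"tx": 0, "ty": 0, "tz": 0.21, "spin": 0},
    {"tx": 0, "ty": 0, "tz": 0.21, "spin": 0}
  ],
  "hand": 1
}}

```text
t: 15.1
tcp_pos: [495.5, 169.2, 216.0]
tool_rot: [0.002, 0.123, 0.992, 0.001]
contact_force: [-0.7, 0.4, -0.9]
finger_gap: 90.9
grip_force: 0.0
```

```bash
python3 grip.py; python3 look.py d2; python3 - <<'E'
import cv2,numpy as np
a=cv2.imread('pics/d2.png');b=cv2.resize(cv2.imread('pics/w2.png'),(320,240))
c=np.zeros((600,800,3),np.uint8);c[:360]=a;c[360:,:320]=b;cv2.imwrite('pics/fin.png',c)
E
```

```text
15.1 [495.54699123 169.19160825 215.98865485] [0.00218965 0.12258588 0.99245495 0.00103635] [ 3.07012944e-01  2.34906554e-01  1.67947587e+00  6.26120216e-05
  1.22236554e+00 -1.01801390e+00]
((250.5, 170.5), (69.0, 21.0), 90.0)
[[453.0, 166.6], [458.6, 188.8], [535.4, 170.2], [529.5, 146.6]] [492.97566789 168.33292888  34.        ]
drawer pts 174 [[ 507. -438.   66.]
 [ 518. -396.  112.]]
95 549.0
142 505.0
```

View pics/fin.png

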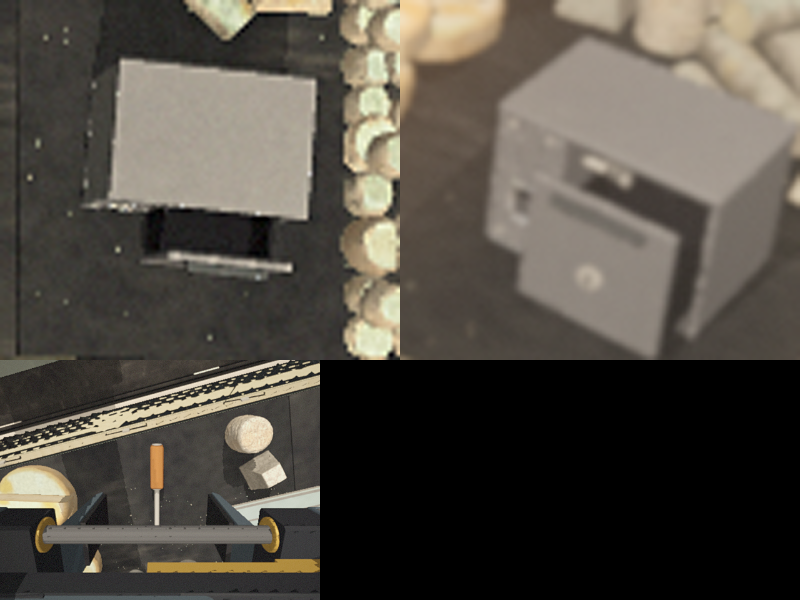

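The drawer is fully out (44 mm), the rod lies flat on the counter at wrist pixel (250,170), and the two cheeses haven't moved. Handing in.

```bash
python3 -c "from bench import ctrl; print(ctrl.close_job())"
```

```text
the job is handed in; nothing more can be done
None
```

The release rod opened the drawer, which stayed fully sprung out, and the rod now lies flat on the counter in its original spot with no contact noted with the jars or cheeses; the job was handed in at about 15 s.

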